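Fetch the check weight from the sliding-door case for the packing scale

ROBOT

A 6-joint arm with a two-finger parallel gripper is mounted at the origin on the work surface. World frame = base frame: x ahead of the robot, y to its left, z up, the work surface at z = 0. Lengths are in m, angles in rad, forces in N, time in s.
With the tool pointing down it reaches from about 0.375 to 0.975 m from the base axis. Payload 3.8 kg.
Tool frame: the origin (TCP) lies midway between the tips of the shut fingers; the grasp point (between the pads) lies 19 mm behind it; z points along the fingers, y is the line along which they close (so a half turn about z gives the same grasp; the last joint's range is limited). The gripper opens to 85 mm and grips with 20 to 120 N. Pads are 22 mm wide; open, the fingers measure 114 mm over their backs; the gripper's body (76 mm by 85 mm) begins 54 mm behind the grasp point. The pads swing forward as they close: fully open they stand 13 mm farther back than shut.
Start: joints at [1.286, 0.264, 1.604, -0, 1.274, -0.037], TCP at [0.166, 0.654, 0.231] pointing down, gripper open.
Joint ranges: [-2.63, 2.63], [-0.94, 2.18], [0.31, 2.57], [-1.31, 4.45], [0, 2.66], [-2.55, 2.55]. Speed limits (rad/s): [2.57, 2.57, 3.14, 3.14, 3.14, 3.14].

INTERFACE

Orientations are given as a unit quaternion [x, y, z, w].
In Python, from bench import env gives the robot as it stands.
- The arm moves only by the tool jog_arm, never from a script. Its argument "plan" is text: rows parted by semicolons, each of 5 numbers parted by spaces: the opening, from 0 (shut) to 1 (fully open), then the shift along the world's x, y, z in m, then the turn about the world's z in rad. In form: grip x y z roll; .... A call has exactly 10 rows; each row is the pose to reach, as a shift and turn from the pose commanded when the call began; what a row does not reach only later rows make up. A row lasts 1/8 s, in which the tool goes at most 62.5 mm and 10.7 degrees, less where a joint would pass 70% of its speed; a pose out of reach is approached as far as the arm can. A call with a gripper value outside its range is refused whole. The fingers move at their own pace and stop on an object; "grip_force" is the grip in N (left out, the last holds). Time passes only in rows, so rows that repeat a pose let the fingers close, or fill a call up. It gives the time, the measured TCP pose, the force, the opening and the grip force at its end, in the units of the state.
- env.read_state(): the state, without advancing time (a new reading comes with each control period).
- env.snapshot(name): name is "scene" or "top" or "wrist"; returns (picture, depth): 400x640x3 uint8, blue, green, red; 400x640 float32, m along the optical axis (not along the pixel's ray), 0 where there is no reading.
- env.get_calibration(name): a dict with "K" (3x3 intrinsics, pixels), "R" (3x3) and "t" (3): a world point X has camera coordinates R X + t. Camera axes: x right, y down, z forward; pixel columns grow to the right and rows downward; lengths in m; the calibration is good to about 2 mm. A picture is of the moment at which its call begins: read the wrist's pose just before it. get_calibration takes no time and is no camera call; for the wrist camera it gives the pose at the moment of the call.
- env.job_done(): hands the job in; it is judged then, once.
The state is a dict: "t": time; "q": joint angles; "qvel": joint speeds; "joint_torque": joint torques, N m; "eef_pos": TCP position; "tcp_rot": TCP orientation; "wrist_force": force on the tool from outside, world axes, zero at the start; "wrist_torque": the same for the moment, N m; "opening": opening from 0.0 (shut) to 1.0 (fully open); "gripper_force": force on a finger pad.
Only numpy, scipy, OpenCV 4.12 (cv2) and the standard library are available. Lean on these libraries where they do the work, as an engineer would, in place of code of your own. Each camera call takes 0.05 s, during which the arm holds its last target. There are 200 camera calls.

TASK

The packing scale is due for its check. Slide fully open the clear door of the white case that covers the steel check weight, running it in its track behind the other door, which stays shut. Then take the steel weight out and set it down gently, upright, in the middle of the scale's pan.

Things in the scene. Friction and masses are not known exactly. Their poses are not given: they have to be found in the camera images.
- check_weight: polished steel check weight, 500 g: upright cylinder 37 mm in diameter, 46 mm high, with a 23 mm knob on top, 62 mm high in all. Origin: centre of its underside, z up. It stands in the case's left or right compartment, 105 to 145 mm from the middle along y, within 30 mm along x. Grip the cylinder 30 to 40 mm above its base. A smaller brass weight, not wanted, is in the other compartment.
- case: white case fixed to the table, 180 mm (x) by 420 mm (y). Origin: centre of its underside; y points to its left end. Rails 108.5 mm high along both long sides; divider at y = 0; compartment floors 30 mm above the table. Two clear doors 166 by 210 mm lie flat on top, one per compartment, each with a blue handle. A door fully open clears the outer 150 mm of its compartment.
- left_door_handle (a point): top centre of the left door's blue handle, an upright fin 12 mm thick along y, 70 mm long along x, 42 mm high, top 148 mm above the table. Axes as the case's. Shut: at case y = +185 mm. It opens along -y, over the right door, 155 mm to its stop, friction about 1.5 N, stays put; starts up to 10 mm ajar. Pinch it from above, fingertips 112 mm or more above the table, or push it.
- right_door_handle (a point): top centre of the right door's blue handle: same fin, 48 mm high, top again 148 mm above the table, axes as the case's. Shut: at case y = -185 mm. It opens along +y, under the left door, 155 mm to its stop, friction about 1.5 N, stays put; starts up to 10 mm ajar. Pinch it from above, fingertips 112 mm or more above the table, or push it.
- pan (a point): centre of the top face of the packing scale's flat steel pan, 160 mm (x) by 180 mm (y), 60 mm above the table, on a white housing 200 by 200 mm, fixed. z up; nothing stands on it.

How it is judged:
On the way:
1. the door over the steel weight is slid fully open (at least 120 mm from where it started) while the weight still stands in its compartment and the other door is shut (distance of check_weight from where it was at the start of the episode below 0.04 m and ((distance of left_door_handle from where it was at the start of the episode above 0.12 m and distance of right_door_handle from where it was at the start of the episode below 0.04 m and y of check_weight in the frame of left_door_handle above 0.03 m) or (distance of right_door_handle from where it was at the start of the episode above 0.12 m and distance of left_door_handle from where it was at the start of the episode below 0.04 m and y of check_weight in the frame of right_door_handle below -0.03 m))), for 0.2 s.
At the end, for the whole second after the job is handed in: the steel check weight stands upright (within 8 degrees) and at rest on the scale's pan, its centre within 35 mm of the pan's middle, and at least one of the two doors is within 40 mm of where it started (the door over the brass weight was left shut) (horizontal distance between check_weight and pan below 0.035 m and z of check_weight in the frame of pan between -0.006 and 0.006 m and angle between check_weight's own z axis and vertical below 0.15 rad and linear speed of check_weight below 0.02 m/s and distance of any of left_door_handle, right_door_handle from where it was at the start of the episode below 0.04 m); the robot touches nothing.
It fails at once if the door that does not cover the steel weight is opened (moved more than 40 mm) (distance of check_weight from where it was at the start of the episode below 0.04 m and ((y of check_weight in the frame of left_door_handle below -0.12 m and distance of left_door_handle from where it was at the start of the episode above 0.04 m) or (y of check_weight in the frame of right_door_handle above 0.12 m and distance of right_door_handle from where it was at the start of the episode above 0.04 m))).
It fails at once if both doors stand open (more than 40 mm) at once (distance of each of left_door_handle, right_door_handle from where it was at the start of the episode above 0.04 m).
It fails at once if the weight is dropped onto the pan from more than 20 mm (horizontal distance between check_weight and pan below 0.09 m and z of check_weight in the frame of pan above 0.02 m and contact force between check_weight and anything else below 0.05 N).
It also fails if it takes over 54 s, if anything falls off the work surface, if the arm or the gripper's body presses on something with over 40 N, if the wrist force passes 120 N, or if a joint passes its speed limit or range.

## Working session

There is one attempt and no reset: what is moved stays moved. The work goes in short steps, Python scripts to look and compute and a tool call to move; the robot and the scene stay as the last step left them, time stands still between calls to the robot, and variables do not carry over. Pictures are saved under pics/ and viewed, at most 10 in all, crops included, and the job is handed in when it is done.

Besides the shell and the picture viewer there is one more tool, called after "Emit:" as a command line: name --argument value ..., lists and objects as JSON in quotes. jog_arm: Moves the arm, as the interface text tells. Its arguments: {"type":"object","properties":{"plan":{"type":"string"},"grip_force":{"type":"number"}},"required":["plan"]}

```bash
mkdir -p pics; cat > h.py <<'E'
import numpy as np, cv2
from bench import env
def snap(n):
    c=env.get_calibration(n); p,d=env.snapshot(n); return p,d,c
def pts(d,c):
    K,R,t=[np.array(c[k]) for k in "KRt"]
    v,u=np.mgrid[:d.shape[0],:d.shape[1]]
    P=np.stack([(u-K[0,2])/K[0,0]*d,(v-K[1,2])/K[1,1]*d,d],-1)
    return (P-t)@R
def ray(u,v,c,z):
    K,R,t=[np.array(c[k]) for k in "KRt"]
    o=-R.T@t; r=R.T@np.linalg.solve(K,[u,v,1]); return o+r*(z-o[2])/r[2]
def blue(p):
    h=cv2.cvtColor(p,cv2.COLOR_BGR2HSV); return cv2.inRange(h,(95,110,50),(130,255,255))
E
python3 - <<'E'
from h import *
s=env.read_state(); print(s['t'],s['eef_pos'],s['tcp_rot'])
for n in("top","scene"):
    p,d,c=snap(n); cv2.imwrite(f"pics/{n}0.png",p); np.savez(n+"0.npz",p=p,d=d,**c)
    m=blue(p); k,l,st,ce=cv2.connectedComponentsWithStats(m)
    P=pts(d,c); C=-np.array(c['R']).T@c['t']; print(n,'cam',C.round(3))
    for i in range(1,k):
        if st[i,4]>40:
            q=P[(l==i)&(d>0)]; print(st[i],ce[i].round(1),np.median(q,0).round(3),q[:,2].max().round(3))
E
```

```text
0.0 [0.16537099 0.65365505 0.22994011] [ 1.23606943e-01  9.92330602e-01 -1.12601202e-03 -1.80541005e-04]
top cam [ 0.353 -0.019  0.941]
[326 186  10  37 226] [330.5 203.9] [ 0.522 -0.036  0.148] 0.152
[147 205  13  36 425] [152.6 223. ] [0.472 0.316 0.146] 0.152
scene cam [1.33  0.383 0.734]
[313 173  12  31 242] [318.3 187.9] [ 0.538 -0.032  0.134] 0.15
[470 197  10  33 172] [475.2 212.8] [0.503 0.321 0.145] 0.149
```

View pics/top0.png

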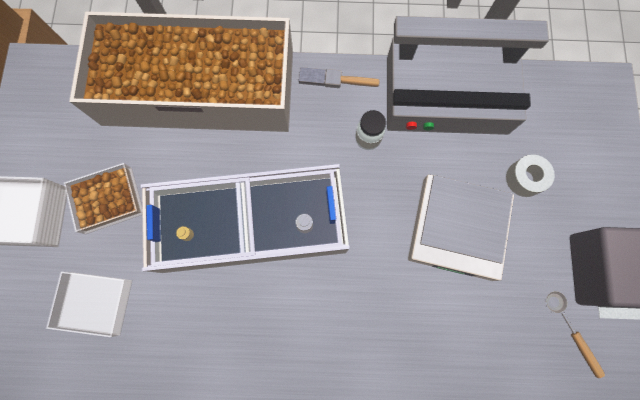

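View pics/scene0.png

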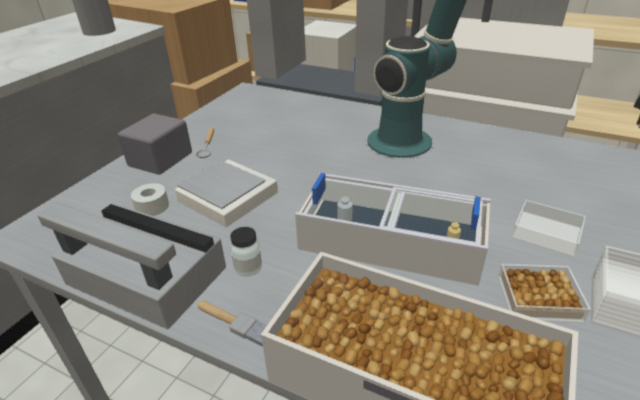

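The top view shows the steel weight at (304,222) in the right compartment, with the right handle at (331,204). The brass weight is at (184,233) in the left compartment, with the left handle at (152,223). The pan is near (466,220). In the scene view the steel weight is at (345,210) and the handles are at (318,188) and (475,213). The right door is the one to open, along +y.

```bash
python3 - <<'E'
from h import *
T={n:dict(np.load(n+"0.npz")) for n in("top","scene")}
H={}
for n in T:
    p,d=T[n]['p'],T[n]['d']; P=pts(d,T[n]); k,l,st,ce=cv2.connectedComponentsWithStats(blue(p))
    for i in range(1,k):
        if st[i,4]>40:
            q=P[(l==i)&(d>0)]; q=q[q[:,2]>.141]
            r=cv2.minAreaRect(((q[:,:2])*1000).astype(np.float32)); print(n,np.array(r[0]).round(1),np.array(r[1]).round(1),round(r[2],1),len(q),np.median(q[:,2]).round(4))
p,d=T['top']['p'],T['top']['d'];P=pts(d,T['top'])
# rails
v,u=np.mgrid[:400,:640]
m=(abs(P[...,2]-.1085)<.006)&(u>135)&(u<355)&(v>160)&(v<275)
r=cv2.minAreaRect((P[m][:,:2]*1000).astype(np.float32)); print('rails',r, m.sum())
# pan
m=(abs(P[...,2]-.06)<.008)&(u>405)&(u<525)&(v>165)&(v<285)
g=p.max(2)
print('pan z',np.median(P[m][:,2]))
for nm,mm in(('all',m),('steel',m&(g<190))):
    mm=cv2.morphologyEx(mm.astype(np.uint8),cv2.MORPH_OPEN,np.ones((5,5)))>0
    r=cv2.minAreaRect((P[mm][:,:2]*1000).astype(np.float32)); print(nm,r,mm.sum())
for n,(a,b) in(('top',(304,222)),('scene',(345,205))):
    print(n,T[n]['d'][b,a],pts(T[n]['d'],T[n])[b,a].round(3), [ray(a,b,T[n],z).round(3) for z in(.03,.076,.092)])
A=cv2.resize(p[150:290,130:350],None,fx=3.6,fy=3.6,interpolation=2)
B=cv2.resize(T['scene']['p'][165:285,290:500],None,fx=3.6,fy=3.6,interpolation=2)
C=cv2.resize(p[160:290,400:530],(430,430))
cv2.imwrite('pics/a.png',A);cv2.imwrite('pics/b.png',B);cv2.imwrite('pics/c.png',C)
E
```

```text
top [523.2 -36.1] [70.  10.8] 7.8 191 0.1483
top [473.3 318.3] [68.7 12.4] 7.7 251 0.1481
scene [528.6 -35.4] [70.9 11.6] 7.5 91 0.1459
scene [476.7 318.8] [70.2 10.7] 7.4 106 0.1462
rails ((498.6750793457031, 143.4656982421875), (181.9510040283203, 419.9263000488281), 8.000664710998535) 9968
pan z 0.06057417506101541
all ((518.0615844726562, -338.2274169921875), (180.64913940429688, 160.6846466064453), 78.24224853515625) 5863
steel ((518.1431884765625, -337.6688232421875), (179.5582733154297, 160.64706420898438), 78.3028564453125) 5808
top 0.8515082 [0.491 0.018 0.1  ] [array([0.502, 0.021, 0.03 ]), array([0.495, 0.019, 0.076]), array([0.492, 0.018, 0.092])]
scene 1.0754768 [0.533 0.035 0.1  ] [array([ 0.445, -0.003,  0.03 ]), array([0.503, 0.022, 0.076]), array([0.523, 0.031, 0.092])]
```

View pics/a.png

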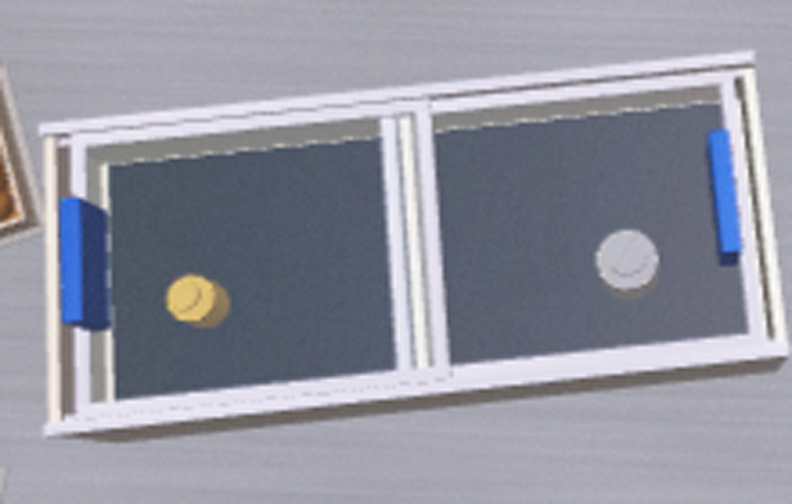

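View pics/b.png

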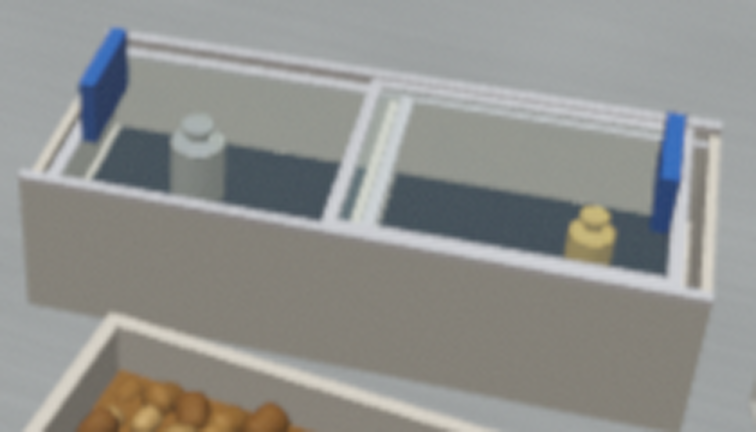

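Both views agree on three points: the case yaw is +8°, the right handle is at about (0.524,-0.036,0.148), and the pan is at about (0.518,-0.338,0.060). I'm moving to the handle now.

Emit:
jog_arm --plan "1 0.028 -0.054 0 0.039; 1 0.056 -0.108 0 0.078; 1 0.084 -0.162 0 0.117; 1 0.112 -0.216 0 0.156; 1 0.14 -0.27 0 0.195; 1 0.168 -0.324 0 0.234; 1 0.196 -0.378 0 0.272; 1 0.224 -0.432 0 0.31; 1 0.252 -0.486 0 0.35; 1 0.28 -0.54 0 0.388" --grip_force 30

```text
t: 1.35
eef_pos: [0.4459, 0.1125, 0.2312]
tcp_rot: [-0.071, 0.998, 0.0, 0.0]
wrist_force: [1.1, 0.9, 0.6]
opening: 0.995
gripper_force: 0.0
```

Emit:
jog_arm --plan "1 0.026 -0.05 0 0; 1 0.052 -0.1 0 0; 1 0.078 -0.149 0 0; 1 0.078 -0.149 0 0; 1 0.078 -0.149 -0.04 0; 1 0.078 -0.149 -0.08 0; 1 0.078 -0.149 -0.1 0; 1 0.078 -0.149 -0.111 0; 1 0.078 -0.149 -0.111 0; 0 0.078 -0.149 -0.111 0"

```text
t: 2.6
eef_pos: [0.5244, -0.0344, 0.1215]
tcp_rot: [-0.07, 0.998, -0.0, 0.001]
wrist_force: [0.1, 0.3, 0.2]
opening: 0.81
gripper_force: 0.0
```

Emit:
jog_arm --plan "0 0 0 0 0; 0 0 0 0 0; 0 0 0 0 0; 0 0 0 0 0; 0 -0.001 0.01 0 0; 0 -0.004 0.03 0 0; 0 -0.007 0.05 0 0; 0 -0.01 0.07 0 0; 0 -0.012 0.085 0 0; 0 -0.012 0.085 0 0"

```text
t: 3.85
eef_pos: [0.5116, 0.0521, 0.1208]
tcp_rot: [-0.071, 0.998, 0.001, 0.0]
wrist_force: [-2.4, 0.9, 6.0]
opening: 0.139
gripper_force: 33.5
```

Emit:
jog_arm --plan "0 -0.002 0.015 0 0; 0 -0.004 0.03 0 0; 0 -0.006 0.045 0 0; 0 -0.008 0.057 0 0; 0 -0.009 0.064 0 0; 0 -0.009 0.064 0 0; 0 -0.009 0.064 0 0; 1 -0.009 0.064 0 0; 1 -0.009 0.064 0 0; 1 -0.009 0.064 0 0"

```text
t: 5.1
eef_pos: [0.5022, 0.1145, 0.1198]
tcp_rot: [-0.07, 0.998, 0.0, -0.0]
wrist_force: [-0.2, 0.0, -0.2]
opening: 0.769
gripper_force: 0.0
```

Emit:
jog_arm --plan "1 0 0 0 0; 1 0 0 0.04 0; 1 0 0 0.08 0; 1 0 0 0.12 0; 1 -0.001 -0.04 0.12 0; 1 -0.003 -0.08 0.12 0; 1 -0.004 -0.095 0.12 0; 1 -0.004 -0.095 0.12 0; 1 -0.004 -0.095 0.12 0; 1 -0.004 -0.095 0.12 0"

```text
t: 6.35
eef_pos: [0.4986, 0.0204, 0.2401]
tcp_rot: [-0.071, 0.998, 0.0, -0.0]
wrist_force: [-0.4, -0.6, 0.8]
opening: 0.998
gripper_force: 0.0
```

```bash
python3 - <<'E'
from h import *
print(env.read_state()['eef_pos'])
for n in("top","wrist","scene"):
    p,d,c=snap(n); cv2.imwrite(f"pics/{n}1.png",p); np.savez(n+"1.npz",p=p,d=d,**c)
    k,l,st,ce=cv2.connectedComponentsWithStats(blue(p)); P=pts(d,c)
    for i in range(1,k):
        if st[i,4]>40:
            q=P[(l==i)&(d>0)]; q=q[q[:,2]>.141]; print(n,ce[i],np.median(q,0).round(3))
    # weight candidate: points in the compartment
    for a,b in((.088,.096),(.072,.080)):
        m=(P[...,2]>a)&(P[...,2]<b)&(np.hypot(P[...,0]-.497,P[...,1]-.019)<.035)&(d>0)
        if m.sum()>5:
            (x,r)=cv2.minEnclosingCircle((P[m][:,:2]*1000).astype(np.float32)); print(n,a,m.sum(),x,r,P[m].mean(0).round(4))
E
```

```text
[0.49858758 0.02035376 0.24012439]
top [152.59857482 223.04750594] [0.472 0.318 0.148]
top [256.546875 219.140625] [0.486 0.111 0.148]
top 0.088 90 (494.9237365722656, 19.013490676879883) 11.402532577514648 [0.4948 0.0188 0.0911]
top 0.072 123 (494.81201171875, 19.059555053710938) 18.552120208740234 [0.4931 0.0184 0.077 ]
wrist [436.0916452  215.38645565] [0.497 0.11  0.147]
wrist [401.86764706 185.        ] [nan nan nan]
wrist [390.22375691 232.40883978] [nan nan nan]
wrist [382.1884058  228.30434783] [nan nan nan]
wrist 0.088 472 (494.8860168457031, 17.37694549560547) 11.245011329650879 [0.4946 0.0173 0.0901]
wrist 0.072 653 (494.7191162109375, 17.20854377746582) 18.2999324798584 [0.4916 0.0169 0.0762]
scene [380.94527363 198.15920398] [0.512 0.115 0.146]
scene [475.20348837 212.77906977] [0.482 0.319 0.146]
scene 0.088 35 (498.4588928222656, 19.113662719726562) 11.689681053161621 [0.4993 0.019  0.0896]
scene 0.072 82 (498.916259765625, 18.59974479675293) 19.093181610107422 [0.5049 0.0213 0.0756]
  return _methods._mean(a, axis=axis, dtype=dtype,
  ret = um.true_divide(
```

View pics/wrist1.png

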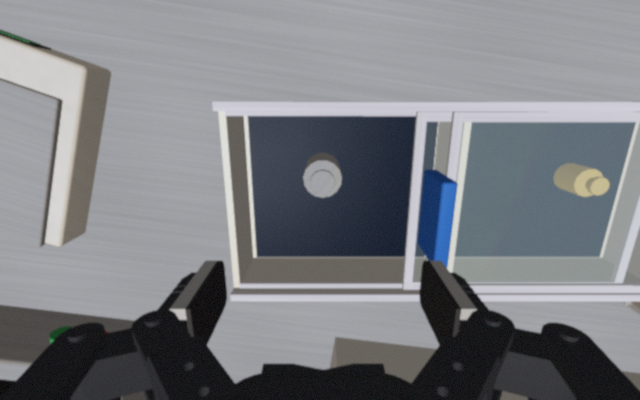

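The door is open: its handle moved about 148 mm, and the left handle hasn't moved. The wrist view shows the weight at (322,180), uncovered. Top and wrist views agree on (0.495,0.018), with its top at 0.091 and shoulder at 0.076. Next is the descent.

Emit:
jog_arm --plan "0.72 -0.003 -0.002 0 0; 0.72 -0.003 -0.002 -0.03 0; 0.72 -0.003 -0.002 -0.06 0; 0.72 -0.003 -0.002 -0.09 0; 0.72 -0.003 -0.002 -0.12 0; 0.72 -0.003 -0.002 -0.15 0; 0.72 -0.003 -0.002 -0.175 0; 0.72 -0.003 -0.002 -0.19 0; 0.72 -0.003 -0.002 -0.197 0; 0.72 -0.003 -0.002 -0.197 0" --grip_force 60

```text
t: 7.75
eef_pos: [0.4957, 0.0174, 0.0434]
tcp_rot: [-0.07, 0.998, -0.0, -0.0]
wrist_force: [-0.6, -0.7, 0.9]
opening: 0.719
gripper_force: 0.0
```

Emit:
jog_arm --plan "0 0 0 0 0; 0 0 0 0 0; 0 0 0 0 0; 0 0 0 0 0; 0 0 0 0 0; 0 0 0 0.005 0; 0 0 0 0.015 0; 0 0 0 0.03 0; 0 0 0 0.045 0; 0 0 0 0.045 0"

```text
t: 9.0
eef_pos: [0.4974, 0.0173, 0.0905]
tcp_rot: [-0.07, 0.998, -0.0, 0.002]
wrist_force: [0.0, -0.8, -5.6]
opening: 0.412
gripper_force: 60.4
```

Emit:
jog_arm --plan "0 0 0 0.04 0; 0 0 0 0.08 0; 0 0 0 0.08 0; 0 0.002 -0.04 0.08 0; 0 0.005 -0.09 0.08 0; 0 0.008 -0.14 0.08 0; 0 0.011 -0.19 0.08 0; 0 0.014 -0.24 0.08 0; 0 0.017 -0.29 0.08 0; 0 0.019 -0.33 0.08 0"

```text
t: 10.25
eef_pos: [0.5132, -0.3139, 0.1653]
tcp_rot: [-0.07, 0.998, 0.001, -0.001]
wrist_force: [0.5, 1.2, -4.7]
opening: 0.415
gripper_force: 62.0
```

Emit:
jog_arm --plan "0 0.002 -0.015 0 0; 0 0.002 -0.025 0 0; 0 0.002 -0.025 0 0; 0 0.002 -0.025 -0.02 0; 0 0.002 -0.025 -0.04 0; 0 0.002 -0.025 -0.055 0; 0 0.002 -0.025 -0.065 0; 0 0.002 -0.025 -0.07 0; 0 0.002 -0.025 -0.07 0; 0 0.002 -0.025 -0.07 0"

```text
t: 11.5
eef_pos: [0.5171, -0.3381, 0.0991]
tcp_rot: [-0.07, 0.998, -0.001, 0.001]
wrist_force: [-1.0, -0.0, -4.2]
opening: 0.41
gripper_force: 62.1
```

```bash
python3 - <<'E'
from h import *
s=env.read_state();print(s['eef_pos'],s['wrist_force'])
out=[]
for n in("top","scene"):
    p,d,c=snap(n); P=pts(d,c); x,y=s['eef_pos'][:2]
    m=(abs(P[...,2]-.0605)<.006)&(abs(P[...,0]-.518)<.1)&(abs(P[...,1]+.338)<.1)&(d>0)
    print(n,np.median(P[m][:,2]))
    a=p[150:310,390:550] if n=="top" else p[120:240,150:310]
    out.append(cv2.resize(a,(400,400*a.shape[0]//a.shape[1])))
h=min(o.shape[0] for o in out); cv2.imwrite('pics/pl.png',np.hstack([o[:h] for o in out]))
E
```

```text
[ 0.51712865 -0.33809687  0.09913376] [-0.95524634 -0.01150262 -4.20669467]
top 0.06060780355211955
scene 0.05841849518595439
```

View pics/pl.png

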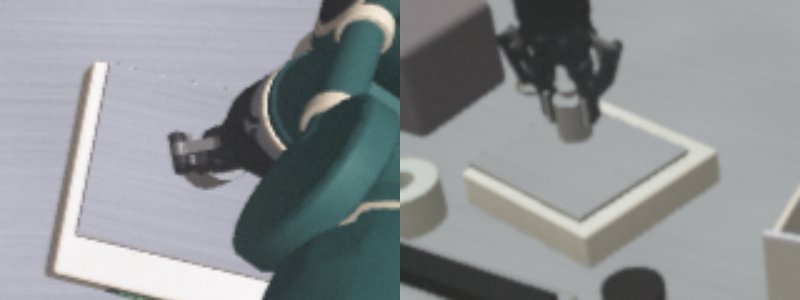

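The left half of the picture (top view) shows the gripper at about (215,155) over the pan. In the right half (scene view) the weight hangs upright at about (575,120), above the middle of the pan. I'm lowering it slowly.

Emit:
jog_arm --plan "0 0 0 -0.006 0; 0 0 0 -0.012 0; 0 0 0 -0.017 0; 0 0 0 -0.02 0; 0 0 0 -0.022 0; 0 0 0 -0.0235 0; 0 0 0 -0.0235 0; 0 0 0 -0.0235 0; 0 0 0 -0.0235 0; 0 0 0 -0.0235 0"

```text
t: 12.85
eef_pos: [0.5166, -0.3377, 0.0749]
tcp_rot: [-0.07, 0.998, -0.0, 0.0]
wrist_force: [-0.5, 0.6, -4.9]
opening: 0.414
gripper_force: 62.2
```

Still hanging, so I'll go a little further in small steps.

Emit:
jog_arm --plan "0 0 0 -0.0005 0; 0 0 0 -0.0005 0; 0 0 0 -0.001 0; 0 0 0 -0.001 0; 0 0 0 -0.0015 0; 0 0 0 -0.0015 0; 0 0 0 -0.002 0; 0 0 0 -0.002 0; 0 0 0 -0.002 0; 0 0 0 -0.002 0"

```text
t: 14.1
eef_pos: [0.5167, -0.3377, 0.0748]
tcp_rot: [-0.07, 0.998, -0.0, 0.0]
wrist_force: [-5.5, 3.7, 9.4]
opening: 0.419
gripper_force: 63.7
```

The weight is on the pan (force reversed to +9 N). I'll ease off, release and rise.

Emit:
jog_arm --plan "0 0 0 0.001 0; 0 0 0 0.001 0; 0.5 0 0 0.001 0; 0.65 0 0 0.001 0; 0.8 0 0 0.001 0; 0.8 0 0 0.001 0; 0.8 0 0 0.001 0; 0.8 0 0 0.02 0; 0.8 0 0 0.05 0; 0.8 0 0 0.09 0"

```text
t: 15.35
eef_pos: [0.5161, -0.3373, 0.164]
tcp_rot: [-0.07, 0.998, 0.0, -0.0]
wrist_force: [0.8, -1.2, -0.5]
opening: 0.802
gripper_force: 0.0
```

Emit:
jog_arm --plan "0.8 0 0 0.05 0; 0.8 0 0.03 0.08 0; 0.8 0 0.08 0.08 0; 0.8 0 0.13 0.08 0; 0.8 0 0.18 0.08 0; 0.8 0 0.22 0.08 0; 0.8 0 0.22 0.08 0; 0.8 0 0.22 0.08 0; 0.8 0 0.22 0.08 0; 0.8 0 0.22 0.08 0"

```text
t: 16.6
eef_pos: [0.5165, -0.1186, 0.2428]
tcp_rot: [-0.069, 0.998, -0.0, -0.0]
wrist_force: [0.3, -0.4, -0.3]
opening: 0.8
gripper_force: 0.0
```

```bash
python3 - <<'E'
from h import *
for n in("top","scene"):
    p,d,c=snap(n); P=pts(d,c)
    for a,b in((.116,.127),(.101,.111)):
        m=(P[...,2]>a)&(P[...,2]<b)&(np.hypot(P[...,0]-.517,P[...,1]+.338)<.06)&(d>0)
        if m.sum()>5: print(n,a,m.sum(),cv2.minEnclosingCircle((P[m][:,:2]*1000).astype(np.float32)),P[m][:,2].mean())
    k,l,st,ce=cv2.connectedComponentsWithStats(blue(p))
    for i in range(1,k):
        if st[i,4]>40: print(n,ce[i],np.median(P[(l==i)&(d>0)],0).round(3))
    if n=="scene": cv2.imwrite('pics/end.png',p)
E
```

```text
top [256.00660066 212.4290429 ] [0.5   0.112 0.147]
top [152.58809524 223.03095238] [0.472 0.316 0.146]
scene 0.116 36 ((521.4317626953125, -337.2731628417969), 11.70416259765625) 0.11864183320499763
scene 0.101 74 ((519.0181274414062, -337.1349182128906), 19.732498168945312) 0.10566011491043556
scene [380.94527363 198.15920398] [0.524 0.118 0.14 ]
scene [475.23391813 212.69590643] [0.504 0.321 0.145]
```

View pics/end.png

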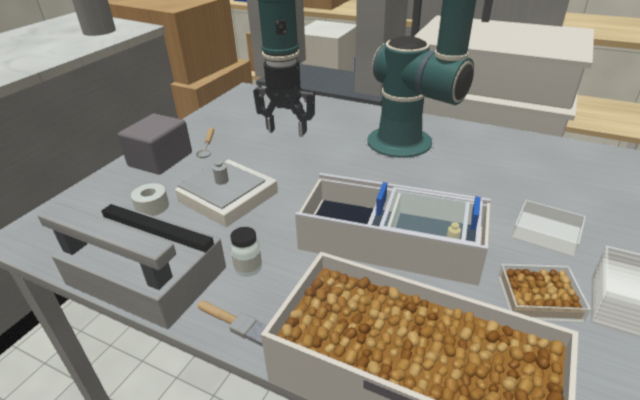

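The weight stands upright mid-pan at pixel (220,173), world about (0.519,-0.337). The left door is still shut at (476,212), and the gripper is clear of everything.

```bash
python3 -c "
from bench import env
print(env.job_done())"
```

```text
the job is handed in; nothing more can be done
None
```

I opened the right door fully and left the left door shut; the steel weight now stands upright within a few millimetres of the pan's middle, and the job is handed in at about 17 s (no verdict was returned).

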